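Feed the pastry box into the banding machine and start it

ROBOT

A 6-joint arm with a two-finger parallel gripper is mounted at the origin on the work surface. World frame = base frame: x ahead of the robot, y to its left, z up, the work surface at z = 0. Lengths are in m, angles in degrees, forces in N, time in s.
With the tool pointing down it reaches from about 0.325 to 0.75 m from the base axis. Payload 7.6 kg.
Tool frame: the origin (TCP) lies on the centre line of the jaws, within the pads' length; the fingertips stand 19 mm ahead of it and the grasp point (between the pads) is the TCP; x points along the fingers, y is the direction in which the jaws open and shut, and the axes are right-handed (so a half turn about x gives the same grasp; the last joint's range is limited). The gripper opens to 85 mm and grips with 20 to 120 N. Pads are 22 mm wide; open, the fingers measure 114 mm over their backs; the gripper's body (76 mm by 85 mm) begins 54 mm behind the grasp point. The pads swing forward as they close: fully open they stand 13 mm farther back than shut.
Start: joints at [60.143, 2.991, 80.254, -0, 96.75, -4.028], TCP at [0.229, 0.473, 0.25] pointing down, gripper open.
Joint ranges: [-166.34, 166.34], [-52.06, 124.39], [6.96, 135.62], [-60.46, 240.46], [14.63, 156.25], [-167.68, 167.68]. Speed limits (degrees/s): [147.25, 147.25, 172.46, 180, 180, 180].

INTERFACE

Orientations are given as a 3x3 rotation matrix whose columns are the frame's x, y, z axes.
In Python, from rig import * gives the robot as it stands. The module is installed in compiled form; this text tells all that it offers.
- The arm moves only by the tool arm_command, never from a script. Its arguments are lists of equal length, an entry for each row: "jaw": the gripper command: -1 is fully open, 1 is shut, values between are in proportion; "delta_pos": the shift along the world's x, y, z in cm, a list of three; "twist": the turn, a rotation vector about the world's x, y, z in degrees, a list of three. In form: {"jaw": [jaw, ...], "delta_pos": [[dx, dy, dz], ...], "twist": [[wx, wy, wz], ...]}. A call has exactly 5 rows; each row is the pose to reach, as a shift and turn from the pose commanded when the call began; what a row does not reach only later rows make up. A row lasts 1/12 s, in which the tool goes at most 41.7 mm and 7.16 degrees, less where a joint would pass 70% of its speed; a pose out of reach is approached as far as the arm can. A call with a gripper value outside its range is refused whole. The fingers move at their own pace and stop on an object; "squeeze" is the grip in N (left out, the last holds). Time passes only in rows, so rows that repeat a pose let the fingers close, or fill a call up. It gives the time, the measured TCP pose, the force and the opening at its end, in the units of the state.
- get_state(): the state, without advancing time (a new reading comes with each control period).
- snapshot(name): name is "scene" or "top" or "wrist"; returns the picture (420x560x3 uint8, blue, green, red); there is no depth.
- calibration(name): a dict with "K" (3x3 intrinsics, pixels), "dist" ([k1, k2, p1, p2, k3] as OpenCV has them; the pictures are not rectified), "rvec" (rotation vector, rad) and "tvec" (3), from world to camera coordinates, as OpenCV has them; the wrist camera has in their place "T_tool_cam" (4x4, takes a point from camera to tool coordinates, whose origin is the TCP and whose axes are the tool frame's). Camera axes: x right, y down, z forward; pixel columns grow to the right and rows downward; lengths in m; the calibration is good to about 2 mm. A picture is of the moment at which its call begins: read the wrist's pose just before it. calibration takes no time and is no camera call.
- job_done(): hands the job in, once; it reports no verdict.
The state is a dict: "t": time; "joint_positions": joint angles; "qd": joint speeds; "effort": joint torques, N m; "ee_pos": TCP position; "ee_rot": TCP orientation; "contact_force": force on the tool from outside, world axes, zero at the start; "moment": the same for the moment, N m; "opening": finger opening in m.
Only numpy, scipy, OpenCV 4.12 (cv2) and the standard library are available. Lean on these libraries where they do the work, as an engineer would, in place of code of your own. Each camera call takes 0.05 s, during which the arm holds its last target. There are 200 camera calls.

TASK

A closed pastry box lies askew on the deck of the table-top banding machine. Using only the outside of the fingers, slide it flat along the deck, narrow end first, through the close-fitting arch until it is fully home against the back stop; do not lift, tip or crush it. Then press the black start button on the console all the way down and let it go, leaving everything else where it is.

Things in the scene. Friction and masses are not known exactly. Their poses are not given: they have to be found in the camera images.
- box: closed cardboard pastry box, cream with pale blue ends, 170 mm long (its x) by 100 mm wide (its y) by 50 mm high, about 0.4 kg; the only box on the machine's deck. Origin at the centre of its underside; z up. It slides on the deck under a push of about 1.5 to 4 N. It is a plain symmetric cuboid, either end may lead
- arch (a point): point on the deck in the middle of the fixed banding arch. x points through the arch, away from the infeed side where the box lies; y to the left, z up. Two legs leave a 110 mm gap, centred here, 5 mm to spare on each side of the box; each leg is 30 mm wide (y) and 36 mm deep (x -0.018 to 0.018), under a crossbeam with its underside 85 mm and its top 118 mm above the deck
- deck (a point): middle of the deck's front edge, on its top, axes as the arch's and 330 mm before it. The deck is a flat steel plate 470 mm deep (x) and 460 mm wide, 120 mm above the table. Besides the arch it carries, behind the left leg, a band reel 170 mm high, and to the right of the arch a console 30 mm high (in the arch's frame x -0.08 to 0.03, y -0.20 to -0.095)
- stop (a point): foot of the near face of the back stop, a fixed upright steel plate 110 mm wide and 42 mm high, 86 mm beyond the arch's middle; axes as the arch's. A box home against it has its middle under the arch
- start_top (a point): centre of the top face of the start button: a round black push button, 28 mm across, in a grey collar on the flat top of the console, the only one there; pressed straight down
- start (a joint): start button travel: 0 when up, 0.006 m when fully down; a spring returns it, about 5 N at full travel
- stamp: wooden hand stamp with a turned handle, 34 mm across and 72 mm tall, standing on the deck to the left of the arch; origin under its foot. Not part of the job
- roll: roll of white seal stickers, 56 mm across and 26 mm tall, lying flat on the deck near the front right corner; origin under its centre. Not part of the job
- doneA: finished box with a white paper band, 170 x 100 x 50 mm, lying on the table to the left of the machine; origin under its centre. Not part of the job
- doneB: second finished box, same size, lying on top of the first; origin under its centre. Not part of the job
- jar: closed cookie jar, 90 mm across and 150 mm tall, on the table to the right of the machine; origin under its centre. Not part of the job
- tape: black desk tape dispenser, 150 x 60 x 90 mm, on the table on the right; origin under its centre. Not part of the job
- mug: white mug, 76 mm across and 85 mm tall, on the table to the left of the machine; origin under its centre. Not part of the job
Not all that is in view belongs to the job. Leave any green or purple look-alike of the box alone.

How it is judged (in metres and radians):
On the way, in this order (a step that is already met when the one before it is completed fails the run):
1. the box lies flat in the arch, home against the back stop (x of box in the frame of arch between -0.005 and 0.006 m and y of box in the frame of arch between -0.012 and 0.012 m and z of box in the frame of arch below 0.004 m and angle between the x axis of box and the x axis of arch, either way round below 0.12 rad), for 0.2 s.
2. the start button is pressed all the way down (value of joint start above 0.0045 m), for 0.05 s.
At the end, for the whole second after the job is handed in: The box lies flat and still in the arch, straight with it, within 6 mm of the back stop, and the start button (pressed once the box was home) is up again (all of step 1 and linear speed of box below 0.01 m/s and value of joint start below 0.0015 m); the robot touches nothing.
It fails at once if the box is lifted more than 12 mm off the deck, tipped, or pushed off it (z of box in the frame of arch above 0.012 m or z of box in the frame of arch below -0.01 m or angle between box's own z axis and vertical above 0.15 rad).
It fails at once if the box is crushed: pushed with more than 45 N (contact force between the fingers and box above 45 N).
It fails at once if the start button is pressed while the box is not home (value of joint start above 0.003 m and not (x of box in the frame of arch between -0.005 and 0.006 m and y of box in the frame of arch between -0.012 and 0.012 m and z of box in the frame of arch below 0.004 m and angle between the x axis of box and the x axis of arch, either way round below 0.12 rad)).
It fails at once if something else on the deck or table is moved more than 20 mm (distance of any of stamp, roll, doneA, doneB, jar, tape, mug from where it was at the start of the episode above 0.02 m).
It also fails if it takes over 72 s, if anything falls off the work surface, if the arm or the gripper's body presses on something with over 40 N, if the wrist force passes 120 N, or if a joint passes its speed limit or range.

## Working session

There is one attempt and no reset: what is moved stays moved. The work goes in short steps, Python scripts to look and compute and a tool call to move; the robot and the scene stay as the last step left them, time stands still between calls to the robot, and variables do not carry over. Pictures are saved under pics/ and viewed, about 8 in all and at most 12, crops included, and the job is handed in when it is done.

Besides the shell and the picture viewer there is one more tool, called after "Request:" as a command line: name --argument value ..., lists and objects as JSON in quotes. arm_command: Moves the arm, as the interface text tells. Its arguments: {"type":"object","properties":{"jaw":{"type":"array","items":{"type":"number"}},"delta_pos":{"type":"array","items":{"type":"array","items":{"type":"number"}}},"twist":{"type":"array","items":{"type":"array","items":{"type":"number"}}},"squeeze":{"type":"number"}},"required":["jaw","delta_pos","twist"]}

```bash
mkdir -p pics; python3 - <<'E'
from rig import *
import cv2,numpy as np
s=get_state();print(s['t'],s['ee_pos'],s['opening'])
for n in("scene","top"):
    cv2.imwrite(f"pics/{n}0.png",snapshot(n)); c=calibration(n); print(n,c)
    R=cv2.Rodrigues(np.array(c['rvec']))[0]; print(-R.T@np.array(c['tvec']).ravel())
E
```

```text
0.0 [0.22856739 0.47234416 0.24947844] 0.0853698906027847
scene {'K': array([[514.43751853,   0.        , 285.68818951],
       [  0.        , 514.43751853, 214.56869693],
       [  0.        ,   0.        ,   1.        ]]), 'dist': array([0.01450212, 0.        , 0.        , 0.        , 0.        ]), 'rvec': array([ 1.98607318,  1.18519361, -0.58919319]), 'tvec': array([-0.22527692, -0.1627211 ,  2.12165828])}
[ 1.66944566 -0.61039596  1.19123032]
top {'K': array([[383.79174565,   0.        , 274.32841355],
       [  0.        , 383.79174565, 210.0419834 ],
       [  0.        ,   0.        ,   1.        ]]), 'dist': array([0.0341829, 0.       , 0.       , 0.       , 0.       ]), 'rvec': array([ 2.09073278, -2.14308503,  0.17013967]), 'tvec': array([0.01982372, 0.53034981, 1.01752444])}
[ 0.33840591 -0.01303793  1.0965087 ]
```

View pics/top0.png

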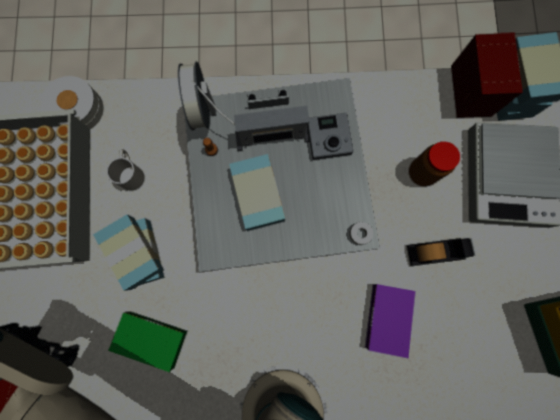

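View pics/scene0.png

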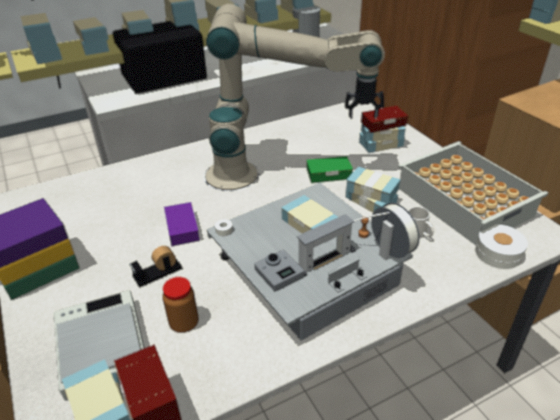

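The top view shows the deck with corners at about (198,271), (379,245) and (351,79). The box is at about (257,191), the arch beam at about (272,122), the button at about (333,143), the stamp at (209,147) and the roll at (360,233). I'll enlarge it to get finer pixel positions.

```bash
python3 - <<'E'
import cv2
a=cv2.imread("pics/top0.png")[70:280,170:390]
cv2.imwrite("pics/topc.png",cv2.resize(a,None,fx=2.8,fy=2.8,interpolation=cv2.INTER_CUBIC))
E
```

```text
(no output)
```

View pics/topc.png

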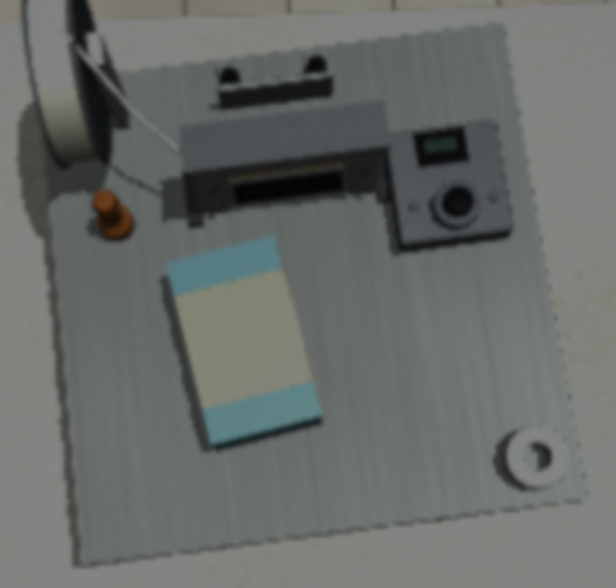

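```bash
cat > h.py <<'E'
from rig import *
import cv2,numpy as np
from scipy.optimize import least_squares
def ray(n,px,z):
    c=calibration(n);R=cv2.Rodrigues(np.array(c['rvec']))[0];C=-R.T@np.array(c['tvec']).ravel()
    u=cv2.undistortPoints(np.array(px,float).reshape(-1,1,2),c['K'],c['dist']).reshape(-1,2)
    d=np.c_[u,np.ones(len(u))]@R
    return C+d*((np.reshape(z,(-1,1))-C[2])/d[:,2:])
def fit(local,world):
    def T(p): c,s=np.cos(p[2]),np.sin(p[2]); return np.array(local)@np.array([[c,s],[-s,c]])+p[:2]
    r=least_squares(lambda p:(T(p)-world[:,:2]).ravel(),[.5,.05,.1]); return r.x,(T(r.x)-world[:,:2])
def toW(F,l): c,s=np.cos(F[2]),np.sin(F[2]); return np.array(F[:2])+np.array([[c,-s],[s,c]])@np.array(l)
E
python3 - <<'E'
from h import *
cp=lambda L:np.array(L,float)/2.8+[170,70]
np.set_printoptions(precision=4,suppress=True)
px=cp([(75,567),(587,497),(503,24),(180,127),(385,100),(402,246),(513,232),(497,122)])
z=[.12]*3+[.238]*2+[.15]*3
lo=[(-.33,.23),(-.33,-.23),(.14,-.23),(.018,.085),(.018,-.085),(-.08,-.095),(-.08,-.2),(.03,-.2)]
A,e=fit(lo,ray("top",px,z));print("arch",A,np.degrees(A[2]));print(e*1000)
B,e=fit([(.085,.05),(.085,-.05),(-.085,-.05),(-.085,.05)],ray("top",cp([(167,264),(274,236),(322,418),(211,445)]),.17))
print("box",B,np.degrees(B[2]),e*1000)
c,s=np.cos(A[2]),np.sin(A[2]);M=np.array([[c,s],[-s,c]])
print("box in arch",M@(B[:2]-A[:2]),np.degrees(B[2]-A[2]))
b=ray("top",cp([(459,201)]),.158)[0];print("btn",b,M@(b[:2]-A[:2]))
for n,p,zz in(("stamp",(116,225),.125),("roll",(532,457),.146)):
  q=ray("top",cp([p]),zz)[0];print(n,q,M@(q[:2]-A[:2]))
print(calibration("wrist"))
E
```

```text
arch [0.7164 0.005  0.0985] 5.642054424926436
[[ 2.487  -2.7517]
 [-3.8929  1.446 ]
 [ 1.3624 -1.4579]
 [-1.7134 -1.9109]
 [-3.6136  3.8143]
 [ 0.8838  1.4995]
 [ 1.0923 -1.3656]
 [ 3.3945  0.7263]]
box [0.557  0.0466 0.2269] 12.998262522698113 [[ 0.322   0.3675]
 [-0.5473 -0.462 ]
 [ 0.7447 -0.0803]
 [-0.5194  0.1748]]
box in arch [-0.1545  0.057 ] 7.356208097771676
btn [ 0.6838 -0.1517  0.158 ] [-0.0479 -0.1528]
stamp [0.6822 0.1686 0.125 ] [-0.018   0.1661]
roll [ 0.4488 -0.2057  0.146 ] [-0.287  -0.1834]
{'K': array([[357.4589,   0.    , 280.4615],
       [  0.    , 357.4589, 207.4739],
       [  0.    ,   0.    ,   1.    ]]), 'dist': array([0.0127, 0.    , 0.    , 0.    , 0.    ]), 'T_tool_cam': array([[ 0.0017, -0.3246,  0.9458, -0.1225],
       [ 1.    ,  0.0007, -0.0016,  0.0004],
       [-0.0001,  0.9458,  0.3246, -0.0835],
       [ 0.    ,  0.    ,  0.    ,  1.    ]])}
```

```bash
python3 - <<'E'
from h import *
np.set_printoptions(precision=4,suppress=True)
s=get_state();print(s['ee_rot'],s['contact_force'])
A=[.7164,.005,.0985]
for l in[(-.155,.057),(-.16,.14),(-.16,.14),(-.28,.01),(-.048,-.153)]:print(l,toW(A,l))
E
```

```text
[[-0.0007  0.4357  0.9001]
 [-0.0012  0.9001 -0.4357]
 [-1.     -0.0014 -0.0001]] [-0.7245 -0.2067  0.2163]
(-0.155, 0.057) [0.5565 0.0465]
(-0.16, 0.14) [0.5434 0.1286]
(-0.16, 0.14) [0.5434 0.1286]
(-0.28, 0.01) [ 0.4368 -0.0126]
(-0.048, -0.153) [ 0.6837 -0.152 ]
```

Request:
arm_command --jaw '[-1, -1, -1, -1, -1]' --delta_pos '[[1.8, -3, 0.8], [3.6, -6, 1.6], [5.4, -9, 2.4], [7.2, -12, 3.2], [9, -15, 4]]' --twist '[[0, 0, 3], [0, 0, 6], [0, 0, 9], [0, 0, 12], [0, 0, 16]]'

```text
t: 0.52
ee_pos: [0.319, 0.321, 0.2903]
ee_rot: [[-0.0, 0.168, 0.986], [-0.0, 0.986, -0.168], [-1.0, -0.0, -0.0]]
contact_force: [1.0, -0.2, -1.2]
opening: 0.0854
```

Request:
arm_command --jaw '[-1, -1, -1, -1, -1]' --delta_pos '[[1.8, -3, 0.8], [3.6, -6, 1.6], [5.4, -9, 2.4], [7.2, -12, 3.2], [9, -15, 4]]' --twist '[[0, 0, 3], [0, 0, 6], [0, 0, 9], [0, 0, 12], [0, 0, 15.5]]'

```text
t: 0.93
ee_pos: [0.4091, 0.1709, 0.3305]
ee_rot: [[-0.0, -0.101, 0.995], [0.0, 0.995, 0.101], [-1.0, 0.0, -0.0]]
contact_force: [-0.1, 0.3, -0.0]
opening: 0.0855
```

Request:
arm_command --jaw '[-1, -1, -1, -1, -1]' --delta_pos '[[2.5, -3, 0], [5, -7, 0], [8, -11, 0], [9, -14.2, 0], [9, -14.2, 0]]' --twist '[[0, 0, 0], [0, 0, 0], [0, 0, 0], [0, 0, 0], [0, 0, 0]]'

```text
t: 1.35
ee_pos: [0.5002, 0.0254, 0.3288]
ee_rot: [[-0.002, -0.093, 0.996], [-0.002, 0.996, 0.093], [-1.0, -0.001, -0.002]]
contact_force: [0.0, -0.2, -0.4]
opening: 0.0856
```

```bash
python3 - <<'E'
from h import *
s=get_state();print(s['t'],s['ee_pos'],s['ee_rot'],s['joint_positions'])
np.savez("w1.npz",p=s['ee_pos'],R=s['ee_rot']);cv2.imwrite("pics/w1.png",snapshot("wrist"))
E
```

```text
1.35 [0.50018253 0.02538899 0.32878326] [[-0.0022893  -0.09304944  0.99565886]
 [-0.00164824  0.99566046  0.09304581]
 [-0.99999602 -0.00142807 -0.00243273]] [-1.26855952e+00 -1.05345912e+00  7.54782669e+01 -1.01091277e-01
  1.05704214e+02 -9.66347823e+01]
```

View pics/w1.png

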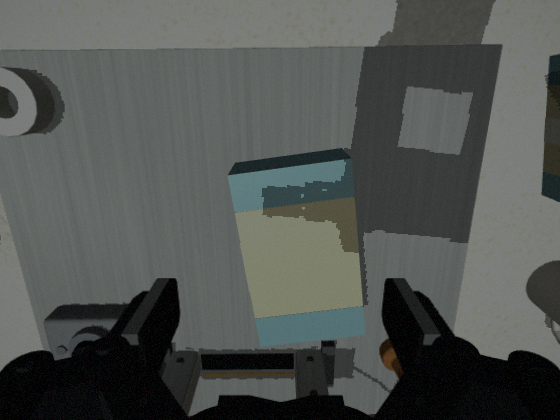

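The wrist view shows the deck front edge from (5,51) to (501,44), and the front-left corner at (501,44). The box top corners are at (229,176), (351,160), (365,335) and (260,346). The leg feet look to be at about (198,351) and (297,349), inner edges.

```bash
cat >> h.py <<'E'
def wray(p,R,px,z):
    c=calibration("wrist");T=np.array(c['T_tool_cam']);u=cv2.undistortPoints(np.array(px,float).reshape(-1,1,2),c['K'],c['dist']).reshape(-1,2)
    d=np.c_[u,np.ones(len(u))]@(R@T[:3,:3]).T;C=p+R@T[:3,3]
    return C+d*((np.reshape(z,(-1,1))-C[2])/d[:,2:])
E
python3 - <<'E'
from h import *
np.set_printoptions(precision=4,suppress=True)
w=np.load("w1.npz");p,R=w['p'],w['R']
P=wray(p,R,[(5,51),(501,44),(467,240),(198,351),(297,349)],.12);print(P)
f=lambda a,b:np.degrees(np.arctan2(*(b-a)[[1,0]]))
print("front edge yaw",f(P[0],P[1])-90,"left edge",f(P[1],P[2]),"legs",f(P[3],P[4])-90)
B,e=fit([(.085,.05),(.085,-.05),(-.085,-.05),(-.085,.05)],wray(p,R,[(365,335),(260,346),(229,176),(351,160)],.17));print("box",B,np.degrees(B[2]),e*1000)
for a in(.0985,.09):
  c,s=np.cos(a),np.sin(a);M=np.array([[c,s],[-s,c]])
  print(a,"arch from FL corner",P[1][:2]+M.T@[.33,-.23],"legs mid",(P[3]+P[4])[:2]/2+M.T@[.018,0],"box",M@(B[:2]-[.7164,.005]))
E
```

```text
[[ 0.4122 -0.2178  0.12  ]
 [ 0.3676  0.1987  0.12  ]
 [ 0.5463  0.2175  0.12  ]
 [ 0.7091 -0.0493  0.12  ]
 [ 0.6958  0.0619  0.12  ]]
front edge yaw 6.114852824384258 left edge 5.999855539779209 legs 6.827692260149448
box [0.5608 0.0494 0.2282] 13.07429193030056 [[ 0.6041 -0.0193]
 [ 1.126   0.208 ]
 [-0.6229 -0.8142]
 [-1.1072  0.6255]]
0.0985 arch from FL corner [0.7186 0.0023] legs mid [0.7204 0.0081] box [-0.1505  0.0595]
0.09 arch from FL corner [ 0.7169 -0.0007] legs mid [0.7204 0.0079] box [-0.151   0.0582]
```

Request:
arm_command --jaw '[-1, -1, -1, -1, -1]' --delta_pos '[[0.5, 1, 0], [1, 2, 0], [1.5, 3, 0], [2, 4, 0], [2.5, 5, 0]]' --twist '[[0, 0, -6], [0, 0, -12], [0, 0, -18], [0, 0, -24], [0, 0, -30]]'

```text
t: 1.82
ee_pos: [0.5234, 0.0822, 0.3302]
ee_rot: [[-0.0, 0.416, 0.91], [0.0, 0.91, -0.416], [-1.0, 0.0, -0.001]]
contact_force: [0.2, -0.2, 0.8]
opening: 0.0854
```

Request:
arm_command --jaw '[-1, -1, -1, -1, -1]' --delta_pos '[[0.5, 1.2, 0], [1, 2.5, 0], [1.5, 4, 0], [2, 5, 0], [2.4, 6.2, 0]]' --twist '[[0, 0, -6], [0, 0, -12], [0, 0, -18], [0, 0, -24], [0, 0, -30]]'

```text
t: 2.23
ee_pos: [0.5473, 0.1443, 0.3301]
ee_rot: [[-0.001, 0.815, 0.58], [0.0, 0.58, -0.815], [-1.0, -0.0, -0.0]]
contact_force: [0.4, 0.3, 0.6]
opening: 0.0854
```

Request:
arm_command --jaw '[-1, -1, -1, -1, -1]' --delta_pos '[[0, 0, 0], [0, 0, 0], [0, 0, -2], [0, 0, -4], [0, 0, -6]]' --twist '[[0, 0, -6], [0, 0, -12], [0, 0, -18], [0, 0, -24], [0, 0, -29.3]]'

```text
t: 2.65
ee_pos: [0.5471, 0.1438, 0.2697]
ee_rot: [[0.0, 0.994, 0.107], [0.0, 0.107, -0.994], [-1.0, 0.0, -0.0]]
contact_force: [-0.4, 0.0, -0.5]
opening: 0.085
```

Request:
arm_command --jaw '[-1, -1, -1, -1, -1]' --delta_pos '[[0, 0, -2.5], [0, 0, -5], [0, 0, -7.5], [0, 0, -9.5], [0, 0, -11.5]]' --twist '[[0, 0, 0], [0, 0, 0], [0, 0, 0], [0, 0, 0], [0, 0, 0]]'

```text
t: 3.07
ee_pos: [0.5467, 0.1437, 0.1538]
ee_rot: [[-0.001, 0.994, 0.112], [0.0, 0.112, -0.994], [-1.0, -0.001, -0.0]]
contact_force: [0.5, 0.2, -0.5]
opening: 0.0853
```

```bash
python3 - <<'E'
from h import *
s=get_state();print(s['t'],s['ee_pos'],s['contact_force'])
cv2.imwrite("pics/s1.png",cv2.resize(snapshot("scene")[170:330,200:430],None,fx=3,fy=3,interpolation=2))
E
```

```text
3.0667 [0.54667709 0.14370253 0.15383715] [ 0.5304185   0.17255221 -0.50235765]
```

View pics/s1.png

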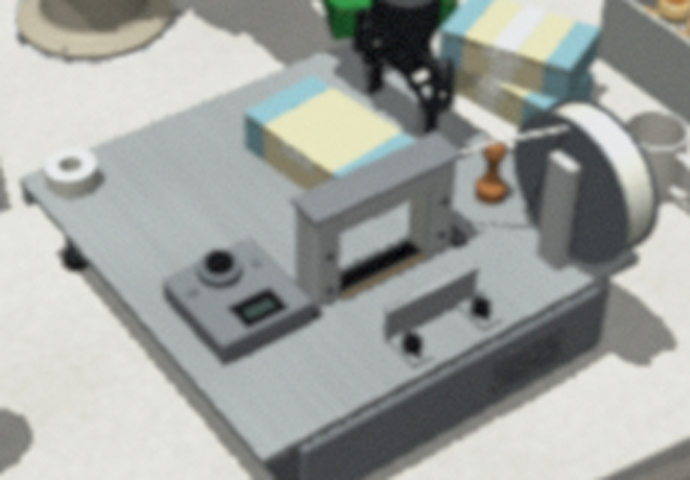

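The fingers stand left of the box, clear of the stamp. Next I push it sideways along −y of the arch.

Request:
arm_command --jaw '[-1, -1, -1, -1, -1]' --delta_pos '[[0.1, -1, 0], [0.2, -2, 0], [0.27, -2.6, 0], [0.34, -3.2, 0], [0.4, -3.8, 0]]' --twist '[[0, 0, 0], [0, 0, 0], [0, 0, 0], [0, 0, 0], [0, 0, 0]]'

```text
t: 3.53
ee_pos: [0.5525, 0.1041, 0.157]
ee_rot: [[0.003, 0.994, 0.111], [0.001, 0.111, -0.994], [-1.0, 0.003, -0.001]]
contact_force: [0.3, 2.3, 1.0]
opening: 0.0856
```

Request:
arm_command --jaw '[-1, -1, -1, -1, -1]' --delta_pos '[[0.06, -0.6, 0], [0.12, -1.2, 0], [0.19, -1.8, 0], [0.25, -2.4, 0], [0.32, -3, 0]]' --twist '[[0, 0, 0], [0, 0, 0], [0, 0, 0], [0, 0, 0], [0, 0, 0]]'

```text
t: 3.95
ee_pos: [0.5549, 0.0741, 0.1554]
ee_rot: [[0.0, 0.994, 0.111], [0.0, 0.111, -0.994], [-1.0, 0.0, -0.0]]
contact_force: [-0.1, 2.6, 2.2]
opening: 0.0856
```

Request:
arm_command --jaw '[-1, -1, -1, -1, -1]' --delta_pos '[[0.05, -0.5, 0], [0.1, -1, 0], [0.15, -1.5, 0], [0.2, -1.9, 0], [0.24, -2.3, 0]]' --twist '[[0, 0, 0], [0, 0, 0], [0, 0, 0], [0, 0, 0], [0, 0, 0]]'

```text
t: 4.37
ee_pos: [0.5573, 0.0512, 0.1553]
ee_rot: [[0.0, 0.994, 0.111], [0.0, 0.111, -0.994], [-1.0, 0.0, -0.0]]
contact_force: [0.2, 2.5, 1.8]
opening: 0.0858
```

```bash
python3 - <<'E'
from h import *
s=get_state();print(s['t'],s['ee_pos'],s['contact_force'])
np.savez("w2.npz",p=s['ee_pos'],R=s['ee_rot'])
cv2.imwrite("pics/w2.png",snapshot("wrist"))
cv2.imwrite("pics/t2.png",cv2.resize(snapshot("top")[70:280,170:390],None,fx=2.8,fy=2.8,interpolation=2))
E
```

```text
4.3667 [0.55734086 0.0511973  0.15528897] [0.19577603 2.5467014  1.75100804]
```

View pics/w2.png

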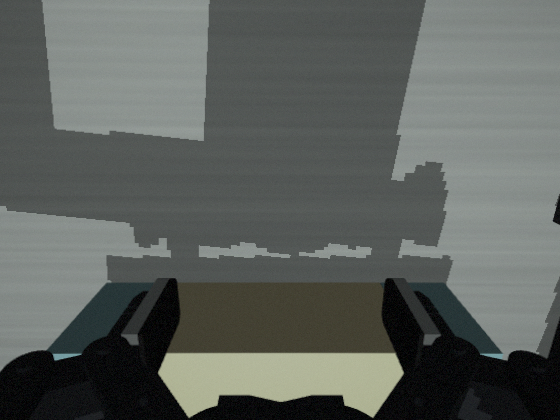

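The box now lies flush against both fingers. Its near top edge is at row 353 (columns 47–502) and its foot at row 282.

```bash
python3 - <<'E'
from h import *
np.set_printoptions(precision=4,suppress=True)
w=np.load("w2.npz");p,R=w['p'],w['R']
P=np.r_[wray(p,R,[(47,353),(502,353)],.17),wray(p,R,[(108,282),(447,282)],.12)];print(P)
a=.105;c,s=np.cos(a),np.sin(a);M=np.array([[c,s],[-s,c]]);print((P[:,:2]-[.719,.006])@M.T, "tcp",M@(p[:2]-[.719,.006]))
E
```

```text
[[0.4733 0.0318 0.17  ]
 [0.6397 0.0505 0.17  ]
 [0.4728 0.0316 0.12  ]
 [0.6416 0.0506 0.12  ]]
[[-0.2416  0.0514]
 [-0.0742  0.0526]
 [-0.2422  0.0513]
 [-0.0723  0.0525]] tcp [-0.156   0.0619]
```

View pics/t2.png

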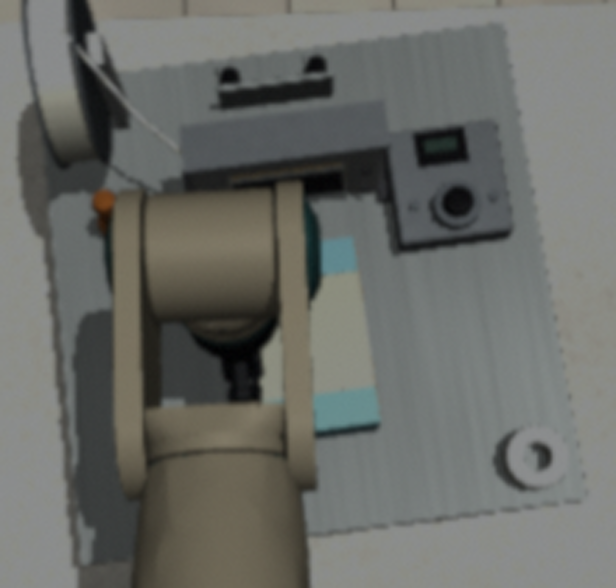

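Box centre is at about y' = +1 to 2 mm, and its yaw is within 0.5° of the arch. I'll retreat, rise, turn and go behind it.

Request:
arm_command --jaw '[-1, -1, -1, -1, -1]' --delta_pos '[[-0.1, 1, 0], [-0.3, 3, 0], [-0.3, 3, 3], [-0.3, 3, 7], [-0.3, 3, 11]]' --twist '[[0, 0, 0], [0, 0, 0], [0, 0, 0], [0, 0, 0], [0, 0, 0]]'

```text
t: 4.88
ee_pos: [0.5534, 0.0825, 0.2653]
ee_rot: [[-0.003, 0.994, 0.112], [-0.001, 0.112, -0.994], [-1.0, -0.004, 0.0]]
contact_force: [0.6, 0.5, 0.7]
opening: 0.0854
```

Request:
arm_command --jaw '[0, 0, 0, 0, 0]' --delta_pos '[[0, 0, 1], [-1, -1, 2], [-2, -2, 4], [-3, -3, 4], [-4, -4, 4]]' --twist '[[0, 0, 6], [0, 0, 12], [0, 0, 18], [0, 0, 24], [0, 0, 30]]'

```text
t: 5.3
ee_pos: [0.5141, 0.0418, 0.3065]
ee_rot: [[0.002, 0.802, 0.598], [-0.0, 0.598, -0.802], [-1.0, 0.002, 0.002]]
contact_force: [0.8, -0.7, -0.6]
opening: 0.043
```

Request:
arm_command --jaw '[0, 0, 0, 0, 0]' --delta_pos '[[-1, -1, 0], [-2, -2, 0], [-3, -3, 0], [-4, -4, 0], [-5, -5, 0]]' --twist '[[0, 0, 6], [0, 0, 12], [0, 0, 18], [0, 0, 24], [0, 0, 30]]'

```text
t: 5.72
ee_pos: [0.4637, -0.0083, 0.3051]
ee_rot: [[-0.0, 0.396, 0.918], [-0.0, 0.918, -0.396], [-1.0, -0.0, -0.0]]
contact_force: [0.4, 0.2, -0.3]
opening: 0.0427
```

Request:
arm_command --jaw '[0, 0, 0, 0, 0]' --delta_pos '[[-0.6, -0.3, 0], [-1.2, -0.6, 0], [-1.8, -0.8, 0], [-2.4, -1, 0], [-2.9, -1.3, 0]]' --twist '[[0, 0, 6], [0, 0, 12], [0, 0, 18], [0, 0, 24], [0, 0, 29.6]]'

```text
t: 6.13
ee_pos: [0.4349, -0.021, 0.3051]
ee_rot: [[-0.0, -0.109, 0.994], [-0.0, 0.994, 0.109], [-1.0, -0.0, -0.0]]
contact_force: [1.0, 0.9, -0.6]
opening: 0.0428
```

```bash
python3 - <<'E'
from h import *
s=get_state();print(s['t'],s['ee_pos'],s['ee_rot'][:2,2],s['opening'])
np.savez("w3.npz",p=s['ee_pos'],R=s['ee_rot'])
cv2.imwrite("pics/w3.png",snapshot("wrist"))
E
```

```text
6.1333 [ 0.434884   -0.02099184  0.3051248 ] [0.99399104 0.10946054] 0.042758810890065224
```

View pics/w3.png

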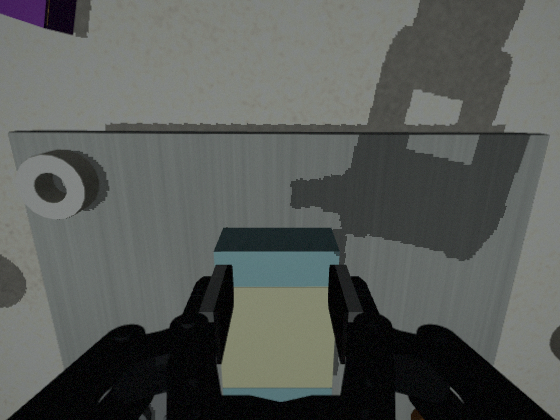

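The deck's front corners are at about (11,132) and (548,134). The box rear top edge runs (216,250)–(340,250) and its foot (222,229)–(335,229).

```bash
python3 - <<'E'
from h import *
np.set_printoptions(precision=4,suppress=True)
w=np.load("w3.npz");p,R=w['p'],w['R']
D=wray(p,R,[(11,132),(548,134)],.12)[:,:2];T=wray(p,R,[(216,250),(340,250),(333,388),(222,388)],.17)[:,:2];F=wray(p,R,[(222,229),(335,229)],.12)[:,:2]
d=D[1]-D[0];a=np.arctan2(d[1],d[0])-np.pi/2;print("deck w",np.linalg.norm(d),"yaw",np.degrees(a))
for a in(a,.105):
  c,s=np.cos(a),np.sin(a);M=np.array([[c,s],[-s,c]]);m=D.mean(0)
  print("arch",m+M.T@[.33,0]);print((np.r_[T,F,[p[:2]]]-m)@M.T-[.33,0])
e=T[1]-T[0];print("box w",np.linalg.norm(e),np.degrees(np.arctan2(e[1],e[0]))-90)
E
```

```text
deck w 0.4527562514176835 yaw 6.0941441628144535
arch [0.7189 0.0081]
[[-0.2449 -0.0499]
 [-0.2453  0.0485]
 [-0.1061  0.0499]
 [-0.1056 -0.0519]
 [-0.2423 -0.0531]
 [-0.2427  0.0518]
 [-0.2855  0.0013]]
arch [0.719  0.0076]
[[-0.2448 -0.0498]
 [-0.2453  0.0486]
 [-0.1062  0.0502]
 [-0.1055 -0.0516]
 [-0.2422 -0.053 ]
 [-0.2428  0.0519]
 [-0.2855  0.0013]]
box w 0.098398414484781 6.333684148920341
```

Request:
arm_command --jaw '[0, 0, 0, 0, 0]' --delta_pos '[[0, 0, -3.5], [0, 0, -7], [0, 0, -10.5], [0, 0, -13], [0, 0, -15]]' --twist '[[0, 0, 0], [0, 0, 0], [0, 0, 0], [0, 0, 0], [0, 0, -0.2]]'

```text
t: 6.6
ee_pos: [0.4343, -0.0208, 0.1525]
ee_rot: [[-0.003, -0.098, 0.995], [0.0, 0.995, 0.098], [-1.0, 0.001, -0.003]]
contact_force: [-0.6, -0.3, 0.5]
opening: 0.0426
```

Request:
arm_command --jaw '[0, 0, 0, 0, 0]' --delta_pos '[[1, 0.1, 0], [2, 0.2, 0], [3, 0.3, 0], [3.7, 0.4, 0], [4.5, 0.48, 0]]' --twist '[[0, 0, 0], [0, 0, 0], [0, 0, 0], [0, 0, 0], [0, 0, 0]]'

```text
t: 7.02
ee_pos: [0.4804, -0.0161, 0.1549]
ee_rot: [[-0.001, -0.099, 0.995], [-0.0, 0.995, 0.099], [-1.0, 0.0, -0.001]]
contact_force: [-2.3, -0.7, -1.2]
opening: 0.0426
```

Request:
arm_command --jaw '[0, 0, 0, 0, 0]' --delta_pos '[[0.7, 0.07, 0], [1.4, 0.15, 0], [2.1, 0.22, 0], [2.8, 0.3, 0], [3.5, 0.37, 0]]' --twist '[[0, 0, 0], [0, 0, 0], [0, 0, 0], [0, 0, 0], [0, 0, 0]]'

```text
t: 7.43
ee_pos: [0.516, -0.0129, 0.1553]
ee_rot: [[-0.0, -0.1, 0.995], [0.0, 0.995, 0.1], [-1.0, 0.0, -0.0]]
contact_force: [-1.8, 0.5, -1.2]
opening: 0.0424
```

```bash
python3 - <<'E'
from h import *
s=get_state();print(s['t'],s['ee_pos'],s['contact_force'],s['ee_rot'][:2,2])
cv2.imwrite("pics/s4.png",cv2.resize(snapshot("scene")[170:330,200:430],None,fx=3,fy=3,interpolation=2))
E
```

```text
7.4333 [ 0.51595945 -0.01285131  0.15530559] [-1.84656666  0.53797076 -1.17683297] [0.99495446 0.10032754]
```

View pics/s4.png

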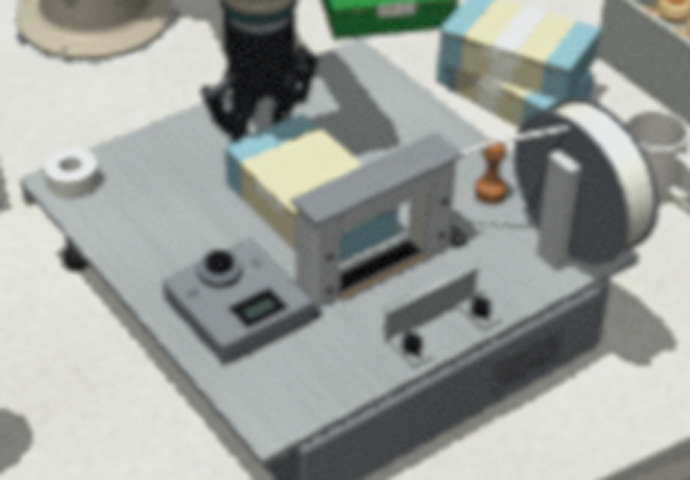

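The box is squarely in front of the arch and the force is low (about 2 N), so I continue.

Request:
arm_command --jaw '[0, 0, 0, 0, 0]' --delta_pos '[[0.6, 0.06, 0], [1.2, 0.12, 0], [1.8, 0.19, 0], [2.4, 0.25, 0], [3, 0.31, 0]]' --twist '[[0, 0, 0], [0, 0, 0.1], [0, 0, 0.2], [0, 0, 0.3], [0, 0, 0.3]]'

```text
t: 7.9
ee_pos: [0.5459, -0.0098, 0.1554]
ee_rot: [[0.0, -0.106, 0.994], [0.0, 0.994, 0.106], [-1.0, 0.0, 0.0]]
contact_force: [-2.4, 0.1, 1.0]
opening: 0.0428
```

Request:
arm_command --jaw '[0, 0, 0, 0, 0]' --delta_pos '[[0.6, 0.06, 0], [1.2, 0.12, 0], [1.8, 0.19, 0], [2.4, 0.25, 0], [3, 0.31, 0]]' --twist '[[0, 0, 0], [0, 0, 0], [0, 0, 0], [0, 0, 0], [0, 0, 0]]'

```text
t: 8.32
ee_pos: [0.576, -0.0067, 0.1555]
ee_rot: [[0.0, -0.106, 0.994], [0.0, 0.994, 0.106], [-1.0, 0.0, 0.0]]
contact_force: [-3.0, -0.2, 2.5]
opening: 0.0426
```

Request:
arm_command --jaw '[0, 0, 0, 0, 0]' --delta_pos '[[0.6, 0.06, 0], [1.2, 0.12, 0], [1.8, 0.19, 0], [2.4, 0.25, 0], [3, 0.31, 0]]' --twist '[[0, 0, 0], [0, 0, 0], [0, 0, 0], [0, 0, 0], [0, 0, 0]]'

```text
t: 8.73
ee_pos: [0.6059, -0.0036, 0.1553]
ee_rot: [[-0.0, -0.106, 0.994], [0.0, 0.994, 0.106], [-1.0, 0.0, -0.0]]
contact_force: [-2.8, -0.8, 1.3]
opening: 0.0427
```

Request:
arm_command --jaw '[0, 0, 0, 0, 0]' --delta_pos '[[0.3, 0.03, 0], [0.6, 0.06, 0], [0.9, 0.09, 0], [1.1, 0.12, 0], [1.2, 0.13, 0]]' --twist '[[0, 0, 0], [0, 0, 0], [0, 0, 0], [0, 0, 0], [0, 0, 0]]'

```text
t: 9.15
ee_pos: [0.6175, -0.0023, 0.1552]
ee_rot: [[-0.0, -0.106, 0.994], [0.0, 0.994, 0.106], [-1.0, 0.0, -0.0]]
contact_force: [-1.6, -1.1, 1.2]
opening: 0.0426
```

Request:
arm_command --jaw '[0, 0, 0, 0, 0]' --delta_pos '[[0.05, 0.0, 0], [0.1, 0.01, 0], [0.15, 0.02, 0], [0.2, 0.02, 0], [0.2, 0.02, 0]]' --twist '[[0, 0, 0], [0, 0, 0], [0, 0, 0], [0, 0, 0], [0, 0, 0]]'

```text
t: 9.57
ee_pos: [0.6194, -0.0021, 0.1552]
ee_rot: [[0.0, -0.106, 0.994], [0.0, 0.994, 0.106], [-1.0, 0.0, 0.0]]
contact_force: [-1.0, -0.2, -0.6]
opening: 0.0429
```

Request:
arm_command --jaw '[0, 0, 0, 0, 0]' --delta_pos '[[0.05, 0.0, 0], [0.1, 0.01, 0], [0.15, 0.02, 0], [0.2, 0.02, 0], [0.2, 0.02, 0]]' --twist '[[0, 0, 0], [0, 0, 0], [0, 0, 0], [0, 0, 0], [0, 0, 0]]'

```text
t: 9.98
ee_pos: [0.6214, -0.0019, 0.1552]
ee_rot: [[0.0, -0.106, 0.994], [0.0, 0.994, 0.106], [-1.0, 0.0, 0.0]]
contact_force: [-1.5, 0.8, -0.7]
opening: 0.0428
```

Request:
arm_command --jaw '[0, 0, 0, 0, 0]' --delta_pos '[[0.05, 0.0, 0], [0.1, 0.01, 0], [0.15, 0.02, 0], [0.2, 0.02, 0], [0.2, 0.02, 0]]' --twist '[[0, 0, 0], [0, 0, 0], [0, 0, 0], [0, 0, 0], [0, 0, 0]]'

```text
t: 10.4
ee_pos: [0.6234, -0.0017, 0.1553]
ee_rot: [[0.0, -0.106, 0.994], [0.0, 0.994, 0.106], [-1.0, 0.0, 0.0]]
contact_force: [-1.3, -0.7, -0.8]
opening: 0.0428
```

Request:
arm_command --jaw '[0, 0, 0, 0, 0]' --delta_pos '[[0.05, 0.0, 0], [0.1, 0.01, 0], [0.15, 0.02, 0], [0.2, 0.02, 0], [0.2, 0.02, 0]]' --twist '[[0, 0, 0], [0, 0, 0], [0, 0, 0], [0, 0, 0], [0, 0, 0]]'

```text
t: 10.82
ee_pos: [0.6245, -0.0016, 0.1553]
ee_rot: [[-0.003, -0.106, 0.994], [0.0, 0.994, 0.106], [-1.0, 0.0, -0.003]]
contact_force: [-8.5, -0.1, 2.3]
opening: 0.0422
```

Force jumped to 8.5 N at the expected depth (TCP x' ≈ −95 mm), so the box is against the stop. I'll back off straight, rise, and look.

Request:
arm_command --jaw '[0, 0, 0, 0, 0]' --delta_pos '[[-0.5, -0.05, 0], [-2, -0.2, 0], [-5, -0.5, 0], [-8, -0.8, 2], [-8, -0.8, 6]]' --twist '[[0, 0, 0], [0, 0, 0], [0, 0, 0], [0, 0, 0], [0, 0, 0]]'

```text
t: 11.23
ee_pos: [0.5368, -0.0093, 0.2058]
ee_rot: [[-0.021, -0.105, 0.994], [0.002, 0.994, 0.105], [-1.0, 0.004, -0.021]]
contact_force: [0.8, 0.0, -1.9]
opening: 0.0427
```

Request:
arm_command --jaw '[1, 1, 1, 1, 1]' --delta_pos '[[0, -1, 3], [2, -4, 6], [4, -7, 9], [6, -10, 12], [7, -13, 13]]' --twist '[[0, 0, 0], [0, 0, 0], [0, 0, 0], [0, 0, 0], [0, 0, 0]]'

```text
t: 11.65
ee_pos: [0.6142, -0.1345, 0.3468]
ee_rot: [[0.006, -0.108, 0.994], [-0.001, 0.994, 0.108], [-1.0, -0.002, 0.006]]
contact_force: [0.6, 1.1, 1.0]
opening: 0.0002
```

```bash
python3 - <<'E'
from h import *
s=get_state();print(s['t'],s['ee_pos'],s['contact_force'],s['ee_rot'][:2,2],s['opening'])
np.savez("w5.npz",p=s['ee_pos'],R=s['ee_rot'])
w=snapshot("wrist");t=cv2.resize(snapshot("top")[70:280,170:390],(440,420),interpolation=2)
cv2.imwrite("pics/w5.png",cv2.resize(np.hstack([w,t]),(800,336),interpolation=3)); cv2.imwrite("pics/w5full.png",w);cv2.imwrite("pics/t5.png",t)
E
```

```text
11.65 [ 0.61415938 -0.13453975  0.34676371] [0.62492385 1.08957733 0.95099373] [0.99415818 0.10777953] 0.00024152236047444213
```

View pics/w5.png

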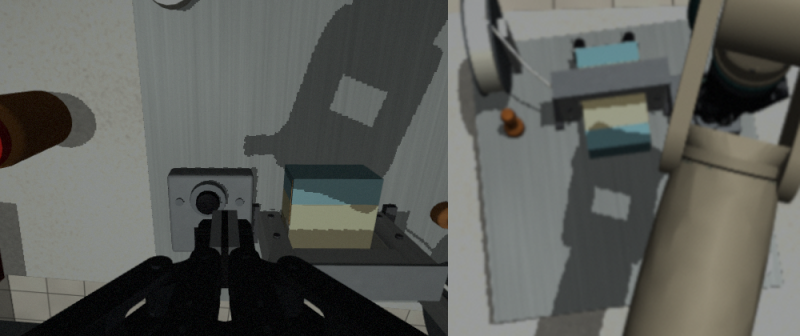

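The box sits in the arch, with its rear foot edge at about (286,165)–(366,164) in the display. The button is at about (207,202) in the display, which is (259,252) in the full picture.

```bash
python3 - <<'E'
from h import *
np.set_printoptions(precision=4,suppress=True)
w=np.load("w5.npz");p,R=w['p'],w['R'];a=.1055;c,s=np.cos(a),np.sin(a);M=np.array([[c,s],[-s,c]]);A=np.array([.719,.0078])
g=cv2.cvtColor(cv2.imread("pics/w5full.png"),6)
roi=g[225:280,232:288];m=(cv2.GaussianBlur(roi,(3,3),0)<35).astype(np.uint8)
n,l,st,ce=cv2.connectedComponentsWithStats(m);print([(st[i].tolist(),(ce[i]+[232,225]).round(1).tolist()) for i in range(1,n) if st[i][4]>60])
P=wray(p,R,[(259,252)],.16);print("btn",P,(P[:,:2]-A)@M.T)
B=wray(p,R,[(357,206),(459,205)],.12);print("box foot rear",(B[:,:2]-A)@M.T)
print(g[236:272:2,240:282:2])
E
```

```text
[([12, 2, 38, 15, 104], [265.0, 230.9]), ([13, 14, 30, 29, 689], [259.4, 252.7]), ([41, 38, 15, 17, 188], [280.6, 271.1]), ([18, 49, 16, 6, 86], [258.3, 276.7])]
btn [[ 0.6848 -0.148   0.16  ]] [[-0.0505 -0.1514]]
box foot rear [[-0.0836 -0.0522]
 [-0.085   0.0521]]
[[92 31 88 86 85 84 84 83 85 85 85 85 84 82 84 84 81 82 29 22 51]
 [23 78 84 85 81 85 85 81 42 37 41 46 84 85 83 83 84 79 77 25 27]
 [54 83 85 82 85 78  4  6 15  0  2  2  0  0 41 82 82 81 81 57 23]
 [82 84 84 86 82  3  7  0 10  3  6  3  4  1  8 25 83 81 83 80 38]
 [84 81 82 82  0  2 10 24 25 22 14 23 18  0  0  1 49 83 83 83 76]
 [81 85 84 18  0 29 22 22 23 21 22 15 15 14 11  0  0 48 80 82 77]
 [84 83 81  4 23 17 29 28 18 16 22 18 18  9 14 16  1 46 81 79 84]
 [81 80 81  0 19 12 16 19 13 20 24 13 14 17 13  4  8 37 82 79 81]
 [80 82 84 11 21  7 19 16 13 18 20 13 20 18  3 14 13 29 45 80 81]
 [82 83 79 12 15 13 12  6 13 16 19 13  4 10 14 10 10 21 82 82 78]
 [81 83 59 16 15 13 17 15 13 11 15 14 20  9 17 14 19 41 78 81 72]
 [81 80 82 11 12 14  4 17  6  8 17  6 16  6 11 15 14 48 79 79 72]
 [82 82 80 46  6 22 21 20 18 11 19 15  4 13 22 15 17 78 75 78 91]
 [93 84 80 79 14 20 16 16 18 23 14 13  6 13 18 21 63 67 66 61 71]
 [89 88 76 81 81  6 21 15 18 15 11 12 21 34 38 41 34 41 32  2 10]
 [90 93 91 82 80 83 43  8 11 10  2 12  5 32 34 35 38 32 39  1  1]
 [91 92 91 91 92 80 80 80 79 64 44 81 80 36 36 40 39 35 36  3  7]
 [91 92 94 91 92 91 92 85 82 80 76 79 80 38 42 34 36 29 34  6 11]]
```

The checks agree: the box rear face is at x' ≈ −84 to −85 mm, y' ≈ 0, straight. The button is at about (0.686, −0.149), so I go above it.

Request:
arm_command --jaw '[1, 1, 1, 1, 1]' --delta_pos '[[2.5, -0.5, 0], [5, -1, 0], [7.2, -1.4, 0], [7.2, -1.4, -3], [7.2, -1.4, -6]]' --twist '[[0, 0, 0], [0, 0, 0], [0, 0, 0], [0, 0, 0], [0, 0, 0]]'

```text
t: 12.17
ee_pos: [0.6876, -0.1485, 0.2828]
ee_rot: [[0.005, -0.106, 0.994], [-0.001, 0.994, 0.106], [-1.0, -0.002, 0.005]]
contact_force: [1.6, 0.3, -1.4]
opening: -0.0001
```

Request:
arm_command --jaw '[1, 1, 1, 1, 1]' --delta_pos '[[0, 0, -3], [0, 0, -6], [0, 0, -7.5], [0, 0, -8.5], [0, 0, -8.5]]' --twist '[[0, 0, 0], [0, 0, 0], [0, 0, 0], [0, 0, 0], [0, 0, 0]]'

```text
t: 12.58
ee_pos: [0.6844, -0.1478, 0.1949]
ee_rot: [[-0.004, -0.106, 0.994], [0.001, 0.994, 0.106], [-1.0, 0.002, -0.004]]
contact_force: [-0.8, -0.1, -0.1]
opening: 0.0001
```

```bash
python3 - <<'E'
from h import *
s=get_state();print(s['t'],s['ee_pos'],s['contact_force'])
w=cv2.resize(snapshot("wrist")[180:420,120:440],(400,300));t=cv2.resize(snapshot("scene")[215:295,240:347],(400,300),interpolation=2)
cv2.imwrite("pics/w6.png",np.hstack([w,t]))
E
```

```text
12.5833 [ 0.68435575 -0.14776853  0.19494255] [-0.78599784 -0.08063802 -0.1047545 ]
```

View pics/w6.png

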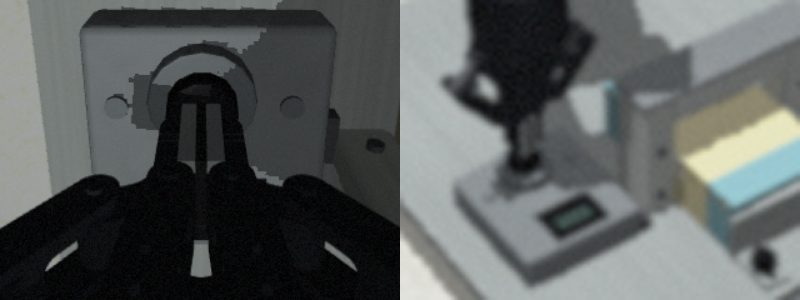

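The closed fingers are centred over the button laterally, and the box stays put in the arch. I press down slowly.

Request:
arm_command --jaw '[1, 1, 1, 1, 1]' --delta_pos '[[0, 0, -0.3], [0, 0, -0.6], [0, 0, -0.9], [0, 0, -1.2], [0, 0, -1.4]]' --twist '[[0, 0, 0], [0, 0, 0], [0, 0, 0], [0, 0, 0], [0, 0, 0]]'

```text
t: 13.1
ee_pos: [0.6857, -0.1485, 0.1848]
ee_rot: [[0.003, -0.106, 0.994], [-0.0, 0.994, 0.106], [-1.0, -0.001, 0.002]]
contact_force: [-0.4, 1.4, 17.3]
opening: 0.0002
```

Request:
arm_command --jaw '[1, 1, 1, 1, 1]' --delta_pos '[[0, 0, -0.05], [0, 0, -0.1], [0, 0, -0.15], [0, 0, -0.2], [0, 0, -0.2]]' --twist '[[0, 0, 0], [0, 0, 0], [0, 0, 0], [0, 0, 0], [0, 0, 0]]'

```text
t: 13.52
ee_pos: [0.6857, -0.1485, 0.185]
ee_rot: [[0.004, -0.106, 0.994], [-0.001, 0.994, 0.106], [-1.0, -0.001, 0.004]]
contact_force: [-3.2, 1.6, 12.4]
opening: 0.0003
```

Request:
arm_command --jaw '[1, 1, 1, 1, 1]' --delta_pos '[[0, 0, -0.2], [0, 0, -0.4], [0, 0, -0.4], [0, 0, -0.4], [0, 0, -0.4]]' --twist '[[0, 0, 0], [0, 0, 0], [0, 0, 0], [0, 0, 0], [0, 0, 0]]'

```text
t: 13.93
ee_pos: [0.6858, -0.1485, 0.1847]
ee_rot: [[0.007, -0.106, 0.994], [-0.002, 0.994, 0.106], [-1.0, -0.002, 0.006]]
contact_force: [-8.9, 2.2, 23.6]
opening: -0.0
```

```bash
python3 - <<'E'
from h import *
s=get_state();print(s['t'],s['ee_pos'],s['contact_force'])
w=cv2.resize(snapshot("wrist")[180:420,120:440],(400,300));t=cv2.resize(snapshot("scene")[215:295,240:347],(400,300),interpolation=2)
cv2.imwrite("pics/w7.png",np.hstack([w,t]))
E
```

```text
13.9333 [ 0.68577885 -0.14852312  0.18471877] [-8.86473311  2.22170019 23.60896921]
```

Request:
arm_command --jaw '[1, 1, 1, 1, 1]' --delta_pos '[[0, 0, 0.2], [0, 0, 0.4], [0, 0, 0.6], [0, 0, 0.7], [0, 0, 0.7]]' --twist '[[0, 0, 0], [0, 0, 0], [0, 0, 0], [0, 0, 0], [0, 0, 0]]'

```text
t: 14.45
ee_pos: [0.6856, -0.1485, 0.1858]
ee_rot: [[0.002, -0.106, 0.994], [-0.0, 0.994, 0.106], [-1.0, -0.001, 0.002]]
contact_force: [2.7, 0.0, 4.2]
opening: 0.0001
```

Request:
arm_command --jaw '[1, 1, 1, 1, 1]' --delta_pos '[[0, 0, 0.1], [0, 0, 0.15], [0, 0, 0.2], [0, 0, 0.2], [0, 0, 0.2]]' --twist '[[0, 0, 0], [0, 0, 0], [0, 0, 0], [0, 0, 0], [0, 0, 0]]'

```text
t: 14.87
ee_pos: [0.6852, -0.1484, 0.1866]
ee_rot: [[-0.0, -0.106, 0.994], [0.0, 0.994, 0.106], [-1.0, 0.0, -0.0]]
contact_force: [2.9, -0.9, 4.2]
opening: -0.0003
```

Near the bottom about 4 N of force remains while the tool rises. That matches the spring at nearly full travel rather than the collar. I continue up to confirm.

Request:
arm_command --jaw '[1, 1, 1, 1, 1]' --delta_pos '[[0, 0, 0.1], [0, 0, 0.2], [0, 0, 0.2], [0, 0, 0.2], [0, 0, 0.2]]' --twist '[[0, 0, 0], [0, 0, 0], [0, 0, 0], [0, 0, 0], [0, 0, 0]]'

```text
t: 15.28
ee_pos: [0.685, -0.1484, 0.1885]
ee_rot: [[-0.001, -0.106, 0.994], [0.0, 0.994, 0.106], [-1.0, 0.0, -0.001]]
contact_force: [1.2, -0.8, 2.3]
opening: 0.0002
```

Request:
arm_command --jaw '[1, 1, 1, 1, 1]' --delta_pos '[[0, 0, 0.1], [0, 0, 0.2], [0, 0, 0.2], [0, 0, 0.2], [0, 0, 0.2]]' --twist '[[0, 0, 0], [0, 0, 0], [0, 0, 0], [0, 0, 0], [0, 0, 0]]'

```text
t: 15.7
ee_pos: [0.685, -0.1484, 0.1904]
ee_rot: [[-0.001, -0.106, 0.994], [0.0, 0.994, 0.106], [-1.0, 0.0, -0.001]]
contact_force: [0.8, -1.0, 2.2]
opening: -0.0001
```

Request:
arm_command --jaw '[1, 1, 1, 1, 1]' --delta_pos '[[0, 0, 0.1], [0, 0, 0.2], [0, 0, 0.2], [0, 0, 0.2], [0, 0, 0.2]]' --twist '[[0, 0, 0], [0, 0, 0], [0, 0, 0], [0, 0, 0], [0, 0, 0]]'

```text
t: 16.12
ee_pos: [0.685, -0.1483, 0.1924]
ee_rot: [[-0.001, -0.106, 0.994], [0.0, 0.994, 0.106], [-1.0, 0.0, -0.001]]
contact_force: [0.5, -0.4, 0.1]
opening: -0.0001
```

Request:
arm_command --jaw '[1, 1, 1, 1, 1]' --delta_pos '[[0, 0, 0.1], [0, 0, 0.2], [0, 0, 0.2], [0, 0, 0.2], [0, 0, 0.2]]' --twist '[[0, 0, 0], [0, 0, 0], [0, 0, 0], [0, 0, 0], [0, 0, 0]]'

```text
t: 16.53
ee_pos: [0.6852, -0.1484, 0.1948]
ee_rot: [[0.0, -0.106, 0.994], [0.0, 0.994, 0.106], [-1.0, 0.0, 0.0]]
contact_force: [-1.0, 0.8, 1.2]
opening: -0.0001
```

The force decays smoothly over about 6 mm (0.186 to 0.192). That is the spring's full travel, so the hard stop at 0.185 was the button fully down. I withdraw upwards and do a last check.

Request:
arm_command --jaw '[1, 1, 1, 1, 1]' --delta_pos '[[0, 0, 2], [0, 0, 5], [0, 0, 9], [0, 0, 13], [-2, -1, 16]]' --twist '[[0, 0, 0], [0, 0, 0], [0, 0, 0], [0, 0, 0], [0, 0, 0]]'

```text
t: 16.95
ee_pos: [0.6665, -0.1567, 0.3565]
ee_rot: [[0.002, -0.109, 0.994], [0.0, 0.994, 0.109], [-1.0, 0.0, 0.002]]
contact_force: [0.9, -0.4, 0.0]
opening: 0.0004
```

Request:
arm_command --jaw '[1, 1, 1, 1, 1]' --delta_pos '[[-3, 0, 0], [-5, 1, 0], [-5, 1.5, 0], [-5, 1.5, 0], [-5, 1.5, 0]]' --twist '[[0, 0, 0], [0, 0, 0], [0, 0, 0], [0, 0, 0], [0, 0, 0]]'

```text
t: 17.37
ee_pos: [0.6156, -0.1432, 0.3549]
ee_rot: [[0.001, -0.106, 0.994], [-0.0, 0.994, 0.106], [-1.0, -0.0, 0.0]]
contact_force: [0.6, 0.5, -1.1]
opening: -0.0002
```

```bash
python3 - <<'E'
from h import *
s=get_state();print(s['t'],s['ee_pos'],s['contact_force'],max(abs(s['qd'])))
w=snapshot("wrist");t=cv2.resize(snapshot("scene")[170:330,200:430],(604,420),interpolation=2)
o=np.hstack([w,t]);cv2.imwrite("pics/w8.png",cv2.resize(o,(800,289),interpolation=3))
E
```

```text
17.3667 [ 0.61555291 -0.14320607  0.35491248] [ 0.57399297  0.47980663 -1.05889313] 1.594432585582206
```

View pics/w8.png

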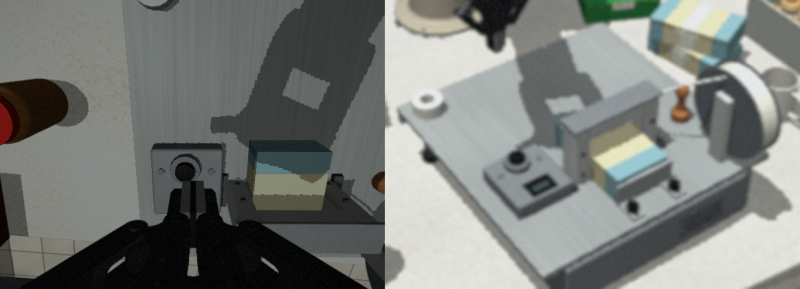

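The box is straight in the arch against the stop (about (630,165) in the scene half). The button is up again at about (517,158), and the stamp and roll have not moved. I hand the job in.

```bash
python3 -c "
from rig import *
print(job_done())"
```

```text
the job is handed in; nothing more can be done
None
```

The box is home against the back stop, the start button was pressed and released, and I handed the job in at about 17 s. `job_done()` gives no verdict, so the points below are my own checks.

- **Sliding the box:** I pushed its left side with the open fingers to straighten it and line it up with the arch. Then I pushed its rear end with the half-open fingers, at about 2–3 N, until it met the stop and the force rose to 8.5 N.
- **Box position:** after backing off, its rear face measured 84–85 mm before the arch's middle. It was centred to about 1 mm and straight to within about 1°.
- **Start button:** I pressed it with the shut fingers to a hard stop, reaching about 24 N. On release the force faded to zero over about 6 mm, which matches the full spring travel. The joint value itself can't be read, so that force curve is the only evidence of a full press.
- **Last picture:** it shows the box straight in the arch, the button up, the robot clear, and the stamp and roll where they were.
- **Disagreements:** camera estimates of the arch centre differed by about 3 mm sideways; I went with the wrist camera's view. The button bottomed out with the tool about 10 mm higher than I expected from the stated fingertip length and my estimate of the button height; I didn't resolve that.

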